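Open the hydrogen vent and hold a test tube over it

ROBOT

A 6-joint arm with a two-finger parallel gripper is mounted at the origin on the work surface. World frame = base frame: x ahead of the robot, y to its left, z up, the work surface at z = 0. Lengths are in m, angles in degrees, forces in N, time in s.
With the tool pointing down it reaches from about 0.35 to 0.875 m from the base axis. Payload 4.2 kg.
Tool frame: the origin (TCP) lies midway between the tips of the shut fingers; the grasp point (between the pads) lies 19 mm behind it; z points along the fingers, y is the line along which they close (so a half turn about z gives the same grasp; the last joint's range is limited). The gripper opens to 87 mm and grips with 3 to 60 N. Pads are 19 mm wide; open, the fingers measure 117 mm over their backs; the gripper's body (75 mm by 190 mm) begins 51 mm behind the grasp point.
Start: joints at [79.274, 22.042, 0.453, 0, -68.411, -14.817], TCP at [0.269, 0.564, 0.223] pointing down, gripper open.
Joint ranges: [-179.83, 179.83], [-69.29, 118.12], [-61.27, 80.66], [-181.25, 117.63], [-171.15, -9.14], [-177.46, 177.46]. Speed limits (degrees/s): [159.86, 159.86, 180, 180, 180, 180].

INTERFACE

Orientations are given as a 3x3 rotation matrix whose columns are the frame's x, y, z axes.
In Python, from station import r, cams gives the robot as it stands.
- The arm moves only by the tool play_rows, never from a script. Its argument "commands" is text: rows parted by semicolons, each of 6 numbers parted by spaces: the shift along the world's x, y, z normalised to -1 to 1, where 1 is 30 mm, then the turn, a rotation vector about the world's x, y, z normalised to -1 to 1, where 1 is 0.15 rad. A call has 1 to 20 rows; each row shifts and turns the commanded pose from where the row before left it; what a row does not reach is not made up. A row lasts 1/10 s, in which the tool goes at most 50 mm and 8.59 degrees, less where a joint would pass 70% of its speed; a pose out of reach is approached as far as the arm can. A call with a number of a shift or a turn outside -1 to 1 is refused whole. A call with a gripper value outside its range is refused whole. "grip" is the finger opening in mm, from 0 to 87, set as the call begins (left out, the last holds). The fingers move at their own pace and stop on an object; the grip force is fixed at half the most. Time passes only in rows, so rows that do not move let the fingers close. It gives the time, the measured TCP pose, the force, the opening and the grip force at its end, in the units of the state.
- r.sense(): the state, without advancing time (a new reading comes with each control period).
- cams.capture(name): name is "scene" or "top"; returns (picture, depth): 480x640x3 uint8, blue, green, red; 480x640 float32, m along the optical axis (not along the pixel's ray), 0 where there is no reading.
- cams.camera_info(name): a dict with "mtx" (3x3 intrinsics, pixels), "k1" (the pictures are not rectified: a ray, as slopes to the right and down, at radius r is drawn at 1 + k1 r^2 times it, then the intrinsics apply), "R" (3x3) and "t" (3): a world point X has camera coordinates R X + t. Camera axes: x right, y down, z forward; pixel columns grow to the right and rows downward; lengths in m; the calibration is good to about 2 mm. A picture is of the moment at which its call begins. camera_info takes no time and is no camera call.
- r.finish_job(): hands the job in; it is judged then, once.
The state is a dict: "time_s": time; "joints": joint angles; "joint_velocities": joint speeds; "effort": joint torques, N m; "tcp_pos": TCP position; "ee_rot": TCP orientation; "wrist_force": force on the tool from outside, world axes, zero at the start; "moment": the same for the moment, N m; "gripper_width": opening from 0.0 (shut) to 1.0 (fully open); "gripper_force": force on a finger pad.
Only numpy, scipy, OpenCV 4.12 (cv2) and the standard library are available. Lean on these libraries where they do the work, as an engineer would, in place of code of your own. Each camera call takes 0.05 s, during which the arm holds its last target. There are 200 camera calls.

TASK

Collect gas from the electrolyser: first unscrew the red vent cap anticlockwise (seen from above) as far as its stop, then take the red-banded test tube, still mouth down, out of the drying block and carry it over the splash screen to the red outlet. Finish while still holding it there: upright, centred over the red nozzle with its mouth about 1 cm above the tip, still and not touching the nozzle. Do not knock the tube against the screen or the electrolyser, do not turn the blue cap, and leave the blue-banded tube, the screen, the wash bottle and the beaker where they stand.

Things in the scene. Friction and masses are not known exactly. Their poses are not given: they have to be found in the camera images.
- red_cap (a joint): turn of the red vent cap: 0 = screwed shut, grows anticlockwise seen from above, stop (fully open) at 1.4 rad; starts between 0 and 0.3. The cap stays on its column and does not rise as it turns; stiff turning (about 0.06 N m), stays where left. A white mark on its top shows the turn
- red_cap_center (a point): centre of the red vent cap, on its vertical axis, half-way up: a ribbed round cap 38 mm in diameter and 24 mm high, on a narrower grey neck (24 mm in diameter, 18 mm high) above its column (46 mm in diameter). A thin steel nozzle stands on the cap's top. The neighbouring blue cap is 110 mm away
- red_outlet (a point): tip of the red cap's steel nozzle (8 mm in diameter, 16 mm tall), on the cap's axis, 28 mm above the cap's centre; 168 mm above the bench
- col_red: the fixed clear gas column (46 mm in diameter) that carries the red cap; origin at the centre of its underside, 20 mm above the bench on the electrolyser's black foot (200 x 100 x 20 mm); z up. It may be at either end of the foot
- col_blue: the like column with the blue cap, 110 mm from the red one; same heights. To be left alone
- blue_cap (a joint): turn of the blue vent cap, which starts between 0 and 0.15 rad and is to be left alone
- tube_red_center (a point): centre of the red-banded test tube, half-way up. Tube: frosted clear, 22 mm outside diameter, 18 mm inside, 110 mm long, about 30 g, standing mouth down (z up along the tube) with the closed end on top, the uppermost 17 mm and the end face coloured red; the lowest 20 mm stand in a hole of the drying block, with 2 mm play all round, so that it lifts straight out
- tube_red_mouth (a point): centre of the red-banded tube's mouth (its lower end), 55 mm below its centre; z points up along the tube
- tube_red: the red-banded tube itself; origin at the centre of its mouth, z up along the tube
- tube_blue: the like tube with a blue band, mouth down in the block's other end hole, 140 mm from the red one; origin at its mouth. To be left alone
- rack: fixed white drying block 190 x 55 x 30 mm with three holes along its x axis, 70 mm apart, 20 mm deep; origin at the centre of its underside, top 30 mm above the bench. The tubes stand in the two end holes, the middle one is empty
- screen: loose clear splash screen with an orange top edge, standing between block and electrolyser: 260 mm long along its x axis, 9 mm thick, 162 mm high, with feet 70 mm wide; origin at the centre of its underside
- wash_bottle: white plastic wash bottle, 60 mm in diameter, 150 mm high; origin at the centre of its underside; beyond the screen
- beaker: glass beaker, 70 mm in diameter, 85 mm high; origin at the centre of its underside
There are look-alikes about, which are no part of the job. What is shaped like the tube_red but orange or yellow is not meant.

How it is judged (in metres and radians):
On the way, in this order (a step that is already met when the one before it is completed fails the run):
1. the red vent cap is unscrewed to its stop, the tube still in its block (value of joint red_cap above 1.15 rad and distance of tube_red from where it was at the start of the episode below 0.02 m), for 0.2 s.
2. the red-banded tube is lifted out of the block (height (world z) of tube_red_mouth above 0.06 m), for 0.1 s.
3. the tube is over the screen, its mouth higher than the top edge (height (world z) of tube_red_mouth above 0.162 m and y of tube_red_mouth in the frame of screen between -0.06 and 0.06 m and x of tube_red_mouth in the frame of screen between -0.22 and 0.22 m).
At the end, for the whole second after the job is handed in: Red cap past 1.15 rad; red-banded tube held in the fingers, within 8 deg of upright, mouth within 6 mm sideways of the red nozzle's axis and 3 to 20 mm above its tip, still, touching no column or screen; blue cap under 0.3 rad; bystanders within 20 mm of their places (value of joint red_cap above 1.15 rad and horizontal distance between tube_red_mouth and red_outlet below 0.006 m and z of tube_red_mouth in the frame of red_outlet between 0.003 and 0.02 m and angle between tube_red's own z axis and vertical below 0.14 rad and contact force between tube_red and the fingers above 0.5 N and contact force between tube_red and col_red below 0.05 N and contact force between tube_red and col_blue below 0.05 N and contact force between tube_red and screen below 0.05 N and linear speed of tube_red below 0.02 m/s and value of joint blue_cap below 0.3 rad and distance of each of tube_blue, screen, wash_bottle, beaker from where it was at the start of the episode below 0.02 m); the arm keeps its last pose, push and grip.
It fails at once if the tube knocks against the electrolyser or the screen (contact force between tube_red and col_red above 2 N or contact force between tube_red and col_blue above 2 N or contact force between tube_red and screen above 2 N).
It fails at once if the blue cap is turned (value of joint blue_cap above 0.3 rad).
It fails at once if the blue-banded tube, screen, wash bottle or beaker is moved (distance of any of tube_blue, screen, wash_bottle, beaker from where it was at the start of the episode above 0.02 m).
It also fails if it takes over 58 s, if anything falls off the work surface, if the arm or the gripper's body presses on something with over 40 N, if the wrist force passes 120 N, or if a joint passes its speed limit or range.

## Working session

There is one attempt and no reset: what is moved stays moved. The work goes in short steps, Python scripts to look and compute and a tool call to move; the robot and the scene stay as the last step left them, time stands still between calls to the robot, and variables do not carry over. Pictures are saved under pics/ and viewed, at most 10 in all, crops included, and the job is handed in when it is done.

Besides the shell and the picture viewer there is one more tool, called after ">>>" as name(argument=value, ...), one argument or row to a line, values as JSON. play_rows: Moves the arm, as the interface text tells. Scaled input: -1 to 1 covers 30 mm each way for a shift and 0.15 rad each way for a turn. Its arguments: {"type":"object","properties":{"commands":{"type":"string"},"grip":{"type":"number"}},"required":["commands"]}

```bash
ls; mkdir -p pics
cat > h.py <<'E'
import numpy as np, cv2
from station import r, cams
def ray(n,u,v):
    c=cams.camera_info(n);K=np.array(c["mtx"]);R=np.array(c["R"]);t=np.array(c["t"])
    p=cv2.undistortPoints(np.array([[[u,v]]],float),K,np.array([c["k1"],0,0,0.]))[0,0] 
    # one-term model
    return -R.T@t, R.T@np.array([p[0],p[1],1.])
def onz(n,u,v,z):
    o,d=ray(n,u,v); return o+d*(z-o[2])/d[2]
def dep(n,u,v,D):
    o,d=ray(n,u,v); return o+d*D
E
python3 - <<'E'
from h import *
for n in("scene","top"):
    p,d=cams.capture(n);cv2.imwrite(f"pics/{n}0.png",p);np.save(n+"0.npy",d)
    c=cams.camera_info(n);print(n,c["k1"],c["mtx"],-np.array(c["R"]).T@np.array(c["t"]),np.array(c["R"])[2])
E
```

```text
pics
scene 0.0013342837935000186 [[458.51580416   0.         319.81003401]
 [  0.         458.51580416 234.75801687]
 [  0.           0.           1.        ]] [1.09413874 0.4381544  0.82780127] [-0.51168615 -0.43470817 -0.7410844 ]
top -0.09939575018273389 [[511.76129413   0.         319.86913118]
 [  0.         511.76129413 241.11109445]
 [  0.           0.           1.        ]] [0.47757744 0.02046272 1.27802947] [ 0.13386304  0.02097279 -0.99077789]
```

View pics/scene0.png

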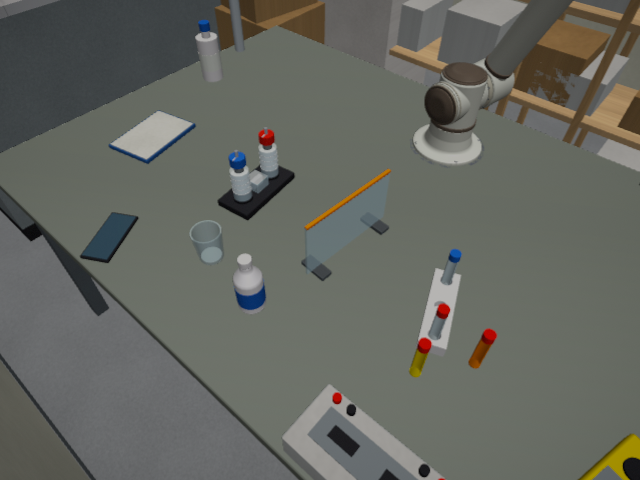

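View pics/top0.png

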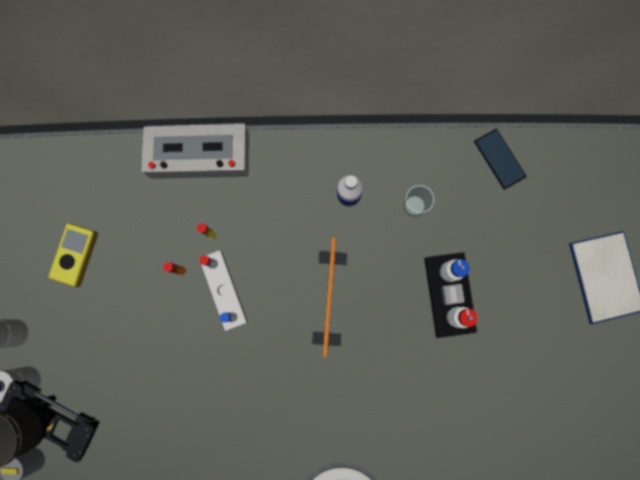

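Scene view: the block's red-banded tube is at (441,312). Look-alikes are the yellow tube at (424,345) and the orange tube at (487,336). The red cap is at (267,137). In the top view these are at (205,260), (202,229), (169,267) and (467,317). I choose the tube standing in the white block.

Run:
```python
from h import *
T=cv2.imread("pics/top0.png");S=cv2.imread("pics/scene0.png")
def blobs(n,I,f,lo,z,amin=15):
    h=cv2.cvtColor(I,cv2.COLOR_BGR2HSV);m=f(h).astype(np.uint8)
    N,L,st,c=cv2.connectedComponentsWithStats(m)
    for i in range(1,N):
        if st[i,4]>amin: print(n,lo,c[i].round(1),st[i],onz(n,*c[i],z).round(4))
red=lambda h:((h[...,0]<4)|(h[...,0]>174))&(h[...,1]>200)&(h[...,2]>90)
blue=lambda h:(h[...,0]>105)&(h[...,0]<125)&(h[...,1]>190)&(h[...,2]>90)
ora=lambda h:(h[...,0]>8)&(h[...,0]<20)&(h[...,1]>180)&(h[...,2]>120)
for n,I in(("top",T),("scene",S)):
    blobs(n,I,red,"red z.12",.12);blobs(n,I,red,"red z.14",.14);blobs(n,I,blue,"blue.12",.12);blobs(n,I,ora,"or",.162)
a=cv2.resize(T[235:335,190:270],None,fx=5,fy=5,interpolation=2)
b=cv2.resize(T[260:340,425:485],None,fx=6.25,fy=6.25,interpolation=2)
c=cv2.resize(S[110:210,220:300],None,fx=5,fy=5,interpolation=2)[:500]
d=cv2.resize(S[290:390,395:505],None,fx=4,fy=4,interpolation=2)
o=np.zeros((600,800,3),np.uint8)
for i,(x,w,hh) in enumerate(((a,200,250),(b,375,500))):pass
o[:500,:400]=a;o[:500,400:775]=b
cv2.imwrite("pics/cropT.png",o)
o=np.zeros((500,840,3),np.uint8);o[:500,:400]=c;o[:400,400:840]=d;cv2.imwrite("pics/cropS.png",o[:,:800])
```

```text
top red z.12 [466.9 318.5] [460 310  16  16 121] [ 0.4546 -0.2841  0.12  ]
top red z.14 [466.9 318.5] [460 310  16  16 121] [ 0.455  -0.2788  0.14  ]
top blue.12 [460.  268.8] [453 259  15  17 127] [ 0.5667 -0.2728  0.12  ]
top or [329.  297.3] [325 240   9 115 163] [0.505  0.0252 0.162 ]
scene red z.12 [266.6 137.7] [259 130  15  16 164] [ 0.4406 -0.3003  0.12  ]
scene red z.12 [443.1 310.6] [438 304  12  15 128] [0.5987 0.3129 0.12  ]
scene red z.12 [489.3 335.8] [483 329  14  15 143] [0.591  0.4004 0.12  ]
scene red z.12 [424.5 345.1] [419 338  12  15 140] [0.6806 0.3246 0.12  ]
scene red z.12 [336.6 398. ] [333 393   8  11  74] [0.8507 0.2695 0.12  ]
scene red z.14 [266.6 137.7] [259 130  15  16 164] [ 0.459  -0.2794  0.14  ]
scene red z.14 [443.1 310.6] [438 304  12  15 128] [0.6127 0.3164 0.14  ]
scene red z.14 [489.3 335.8] [483 329  14  15 143] [0.6052 0.4014 0.14  ]
scene red z.14 [424.5 345.1] [419 338  12  15 140] [0.6923 0.3278 0.14  ]
scene red z.14 [336.6 398. ] [333 393   8  11  74] [0.8576 0.2743 0.14  ]
scene blue.12 [203.9  25. ] [199  20  10  12  90] [ 0.1171 -0.9406  0.12  ]
scene blue.12 [231.4 156.6] [229 153   6   9  28] [ 0.5523 -0.3099  0.12  ]
scene blue.12 [239.1 161.5] [232 153  14  16 146] [ 0.5527 -0.2818  0.12  ]
scene blue.12 [455.4 255. ] [450 250  11  12  97] [0.4677 0.2639 0.12  ]
scene blue.12 [252.3 300.5] [240 289  24  20 291] [0.8108 0.0361 0.12  ]
scene or [346.5 199.3] [305 169  86  61 414] [0.5211 0.0241 0.162 ]
scene or [475.4 364. ] [472 360   8   8  48] [0.6808 0.4091 0.162 ]
```

View pics/cropT.png

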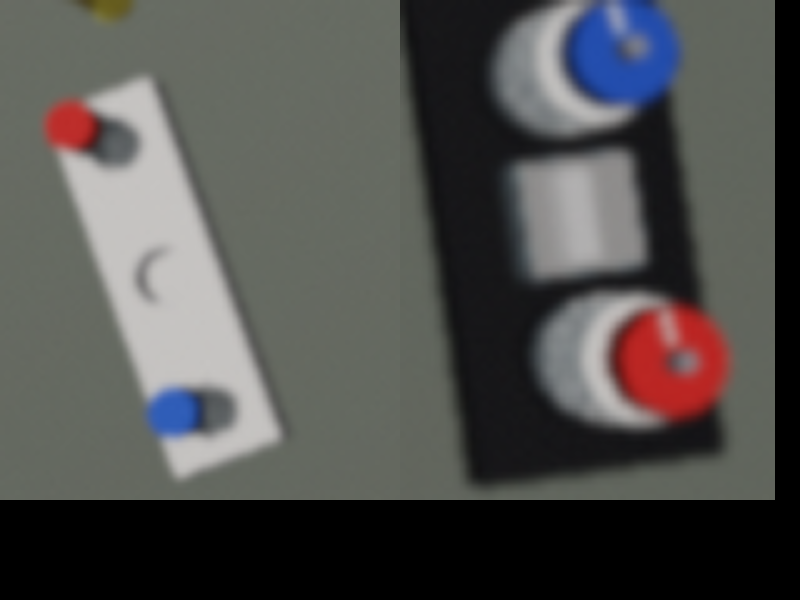

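View pics/cropS.png

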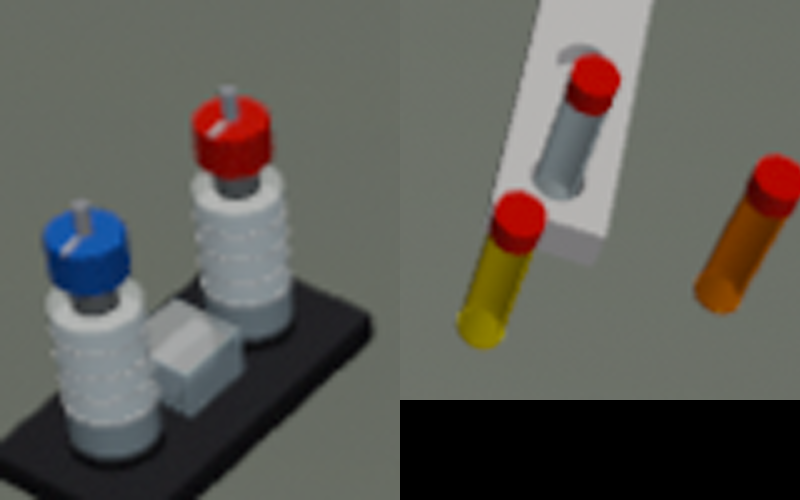

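The crops confirm that the red tube in the block is at top pixel (204,260). The red cap centre is about (468.5,317.6), its nozzle tip about (470.4,318), and its white mark points up in the image (+x).

Run:
```python
from h import *
for nm,u,v,z in [("tube",204.4,260.4,.12),("tblue",224.6,317.6,.12),("yel",202,228.5,.11),("oran",169,267,.11),("cap",468.5,317.6,.152),("bcap",460.5,268.3,.152),("tip",470.4,317.9,.168),("mark",425+265/6.25,260+315/6.25,.152),
 ("scrA",333.5,240,.162),("scrB",325.5,355,.162),("bottle",351,182,.15),("beaker",420,198,.085),
 ("rk1",190+152/5,235+76/5,.03),("rk2",190+283/5,235+436/5,.03),("rk3",190+180/5,235+480/5,.03),("ft1",425+75/6.25,260+485/6.25,.02),("ft2",425+322/6.25,260+445/6.25,.02)]:
    print(nm,onz("top",u,v,z).round(4))
for nm,u,v,z in [("tube",395+594/4-100,290+75/4,.12),("tip",220+228/5,110+88/5,.168),("cap",220+232/5,110+118/5,.152)]:
    print("S",nm,onz("scene",u,v,z).round(4))
s=r.sense();print(s)
```

```text
tube [0.5925 0.3105 0.12  ]
tblue [0.4621 0.2619 0.12  ]
yel [0.6684 0.3203 0.11  ]
oran [0.5788 0.3964 0.11  ]
cap [ 0.4571 -0.2792  0.152 ]
bcap [ 0.5654 -0.2658  0.152 ]
tip [ 0.4567 -0.279   0.168 ]
mark [ 0.4728 -0.2774  0.152 ]
scrA [0.6305 0.0141 0.162 ]
scrB [0.3815 0.0342 0.162 ]
bottle [ 0.764  -0.0272  0.15  ]
beaker [ 0.7395 -0.1936  0.085 ]
rk1 [0.6264 0.2934 0.03  ]
rk2 [0.4496 0.2266 0.03  ]
rk3 [0.4285 0.2769 0.03  ]
ft1 [ 0.4078 -0.2353  0.02  ]
ft2 [ 0.4215 -0.3328  0.02  ]
S tube [0.5949 0.3114 0.12  ]
S tip [ 0.4571 -0.2816  0.168 ]
S cap [ 0.4583 -0.2794  0.152 ]
{'time_s': 0.1, 'joints': array([ 7.92742508e+01,  2.20854611e+01,  3.86755034e-01, -2.43380393e-02,
       -6.84134760e+01, -1.48142710e+01]), 'joint_velocities': array([-0.05940494, -0.03708861,  0.2994551 ,  0.06182063, -0.04377745,
        0.04437482]), 'effort': array([-1.93688593e-04, -3.91688883e+01,  1.87934214e+01,  4.23177034e+00,
        1.34674046e-02, -7.48809816e-05]), 'tcp_pos': array([0.26923954, 0.56341844, 0.22157515]), 'ee_rot': array([[ 9.02216847e-01, -4.31282036e-01, -7.52469410e-04],
       [-4.31282676e-01, -9.02214958e-01, -1.85019799e-03],
       [ 1.19068000e-04,  1.99380682e-03, -9.99998005e-01]]), 'wrist_force': array([-0.38461124,  0.15869283,  0.39657598]), 'moment': array([-0.03936775, -0.00363601, -0.0181782 ]), 'gripper_force': 0.0, 'gripper_width': 1.0008292962236744}
```

>>> play_rows(
  commands=".2 -.93 .01 0 0 -.43;.2 -.93 .01 0 0 -.43;.2 -.93 .01 0 0 -.43;.2 -.93 .01 0 0 -.43;.2 -.93 .01 0 0 -.43;.2 -.93 .01 0 0 -.43;.2 -.93 .01 0 0 -.43;.2 -.93 .01 0 0 -.43;.2 -.93 .01 0 0 -.43;.2 -.93 .01 0 0 -.43;.2 -.93 .01 0 0 -.43;.2 -.93 .01 0 0 -.43;.2 -.93 .01 0 0 -.43;.2 -.93 .01 0 0 -.43;.2 -.93 .01 0 0 -.43;.2 -.93 .01 0 0 -.43;.2 -.93 .01 0 0 -.43;.2 -.93 .01 0 0 -.43;.2 -.93 .01 0 0 -.43;.2 -.93 .01 0 0 -.43",
  grip=87,
)

```text
time_s: 2.1
tcp_pos: [0.3892, 0.0047, 0.2284]
ee_rot: [[-0.167, -0.986, -0.0], [-0.986, 0.167, 0.0], [-0.0, 0.0, -1.0]]
wrist_force: [0.7, 1.1, -0.6]
gripper_width: 0.999
gripper_force: 0.0
```

>>> play_rows(
  commands=".2 -.93 .01 0 0 -.43;.2 -.93 .01 0 0 -.43;.2 -.93 .01 0 0 -.43;.2 -.93 .01 0 0 -.43;.2 -.93 .01 0 0 -.43;.2 -.93 .01 0 0 -.43;.2 -.93 .01 0 0 -.43;.2 -.93 .01 0 0 -.43;.2 -.93 .01 0 0 -.43;0 0 0 0 0 0;0 0 0 0 0 0",
)

```text
time_s: 3.2
tcp_pos: [0.4429, -0.2453, 0.2305]
ee_rot: [[-0.679, -0.734, -0.002], [-0.734, 0.679, 0.001], [0.0, 0.002, -1.0]]
wrist_force: [0.3, 0.2, -0.2]
gripper_width: 0.997
gripper_force: 0.0
```

Run:
```python
from h import *
s=r.sense();print(s['time_s'],s['joints'],s['tcp_pos'],s['ee_rot'],s['wrist_force'],s['moment'])
```

```text
3.2 [-1.06022320e+01  1.01355907e+01 -1.50702250e+01 -2.85824702e-02
 -6.48888956e+01 -3.21522287e+01] [ 0.4429282  -0.24534422  0.23051808] [[-6.79013235e-01 -7.34124410e-01 -1.54164548e-03]
 [-7.34125861e-01  6.79013005e-01  7.48128098e-04]
 [ 4.97578232e-04  1.63975069e-03 -9.99998532e-01]] [ 0.25419301  0.17866089 -0.18711475] [ 0.07925286 -0.03798018 -0.02315989]
```

>>> play_rows(
  commands=".24 -.58 0 0 0 0;.24 -.58 0 0 0 0;0 0 -.6 0 0 0;0 0 -.6 0 0 0;0 0 -.6 0 0 0;0 0 -.6 0 0 0;0 0 -.6 0 0 0;0 0 -.4 0 0 0;0 0 -.25 0 0 0;0 0 0 0 0 0;0 0 0 0 0 0",
)

```text
time_s: 4.3
tcp_pos: [0.4583, -0.28, 0.1224]
ee_rot: [[-0.678, -0.735, 0.001], [-0.735, 0.678, -0.001], [-0.0, -0.001, -1.0]]
wrist_force: [-0.3, 0.5, 0.0]
gripper_width: 0.998
gripper_force: 0.0
```

>>> play_rows(
  commands="0 0 0 0 0 0;0 0 0 0 0 0;0 0 0 0 0 0;0 0 0 0 0 0;0 0 0 0 0 0;0 0 0 0 0 0;0 0 0 0 0 0;0 0 0 0 0 0",
  grip=0,
)

```text
time_s: 5.1
tcp_pos: [0.4576, -0.2799, 0.1217]
ee_rot: [[-0.678, -0.735, -0.001], [-0.735, 0.678, 0.0], [0.0, 0.001, -1.0]]
wrist_force: [-1.5, 0.9, 1.3]
gripper_width: 0.426
gripper_force: 30.0
```

Run:
```python
from h import *
s=r.sense();print(s['time_s'],s['tcp_pos'],s['gripper_width']*87,s['gripper_force'],s['wrist_force'],s['moment'])
```

```text
5.1 [ 0.45761689 -0.27985217  0.12172371] 37.10465387145092 30.000271014869213 [-1.45437857  0.87343082  1.26565059] [ 0.27207846  0.0271183  -0.03714822]
```

>>> play_rows(
  commands="0 0 0 0 0 .5;0 0 0 0 0 .7;0 0 0 0 0 .7;0 0 0 0 0 .7;0 0 0 0 0 .7;0 0 0 0 0 .7;0 0 0 0 0 .7;0 0 0 0 0 .7;0 0 0 0 0 .7;0 0 0 0 0 .7;0 0 0 0 0 .5;0 0 0 0 0 0",
)

```text
time_s: 6.3
tcp_pos: [0.4582, -0.28, 0.1218]
ee_rot: [[0.343, -0.939, 0.001], [-0.939, -0.343, -0.0], [0.0, -0.001, -1.0]]
wrist_force: [1.3, 0.6, 0.7]
gripper_width: 0.426
gripper_force: 30.0
```

Run:
```python
from h import *
s=r.sense();print(s['time_s'],s['joints'],s['tcp_pos'],s['gripper_width']*87,s['gripper_force'],s['wrist_force'],s['moment'],np.arctan2(s['ee_rot'][1][0],s['ee_rot'][0][0]))
```

```text
6.3 [-1.41153534e+01  1.91303345e+01 -1.99778651e+01 -3.29448075e-03
 -5.08540152e+01  3.41507382e+01] [ 0.45817695 -0.27997764  0.12176874] 37.101434156499295 29.999056896194816 [1.26645246 0.61186157 0.71911502] [ 0.19922813 -0.19978473  0.07517007] -1.2211492737771288
```

>>> play_rows(
  commands="0 0 0 0 0 .3;0 0 0 0 0 .3;0 0 0 0 0 .3;0 0 0 0 0 .3",
)

```text
time_s: 6.7
tcp_pos: [0.4583, -0.2799, 0.1218]
ee_rot: [[0.505, -0.863, 0.001], [-0.863, -0.505, -0.0], [0.0, -0.001, -1.0]]
wrist_force: [-0.2, 0.4, 0.1]
gripper_width: 0.425
gripper_force: 30.0
```

Run:
```python
from h import *
s=r.sense();print(s['time_s'],s['wrist_force'],s['moment'],np.arctan2(s['ee_rot'][1][0],s['ee_rot'][0][0]))
```

```text
6.7 [-0.17060311  0.37164632  0.06206013] [ 0.26614741 -0.23140106 -0.06051805] -1.0415208410884884
```

>>> play_rows(
  commands="0 0 0 0 0 .2;0 0 0 0 0 .2;0 0 0 0 0 .2;0 0 0 0 0 0;0 0 0 0 0 0",
)

```text
time_s: 7.2
tcp_pos: [0.4584, -0.2801, 0.1218]
ee_rot: [[0.58, -0.815, 0.001], [-0.815, -0.58, -0.0], [0.001, -0.001, -1.0]]
wrist_force: [3.2, -0.4, -2.1]
gripper_width: 0.423
gripper_force: 30.0
```

Run:
```python
from h import *
s=r.sense();print(s['time_s'],s['wrist_force'],s['moment'],np.arctan2(s['ee_rot'][1][0],s['ee_rot'][0][0]))
p,d=cams.capture("scene");cv2.imwrite("pics/s1.png",cv2.resize(p[80:230,200:320],None,fx=4,fy=4,interpolation=2))
```

```text
7.2 [ 3.22375875 -0.36536412 -2.11764073] [-0.01021972 -0.86044262 -0.62873463] -0.9524728327845058
```

View pics/s1.png

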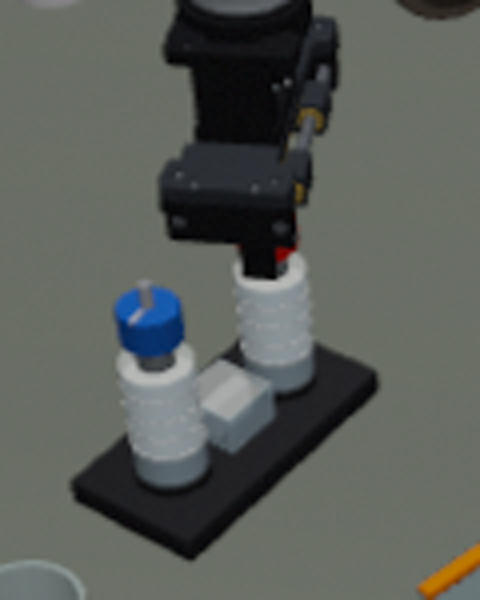

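The blue cap is unchanged. The moment jumped to 0.63 N m, so the red cap is at its stop. Next I release, lift and travel to above the tube.

>>> play_rows(
  commands="0 0 0 0 0 -.1;0 0 0 0 0 0;0 0 0 0 0 0;0 0 0 0 0 0;0 0 0 0 0 0;0 0 .5 0 0 0;0 0 .8 0 0 0;0 0 .8 0 0 0;0 0 .8 0 0 0;0 0 .8 0 0 0",
  grip=60,
)

```text
time_s: 8.25
tcp_pos: [0.4575, -0.2799, 0.2337]
ee_rot: [[0.569, -0.823, -0.0], [-0.823, -0.569, 0.0], [-0.0, 0.0, -1.0]]
wrist_force: [0.5, -0.1, 0.8]
gripper_width: 0.688
gripper_force: 0.0
```

>>> play_rows(
  commands=".2 .9 .05 0 0 -.4;.2 .9 .05 0 0 -.4;.2 .9 0 0 0 -.4;.2 .9 0 0 0 -.4;.2 .9 0 0 0 -.4;.2 .9 0 0 0 -.4;.2 .9 0 0 0 -.4;.2 .9 0 0 0 -.4;.2 .9 0 0 0 -.4;.2 .9 0 0 0 -.4;.2 .9 0 0 0 -.4;.2 .9 0 0 0 -.4;.2 .9 0 0 0 -.4;.2 .9 0 0 0 -.4;.2 .9 0 0 0 -.4;.2 .9 0 0 0 -.4;.2 .9 0 0 0 -.4;0 0 0 0 0 0;0 0 0 0 0 0",
)

```text
time_s: 10.15
tcp_pos: [0.5595, 0.1792, 0.2353]
ee_rot: [[-0.402, -0.916, -0.001], [-0.916, 0.402, -0.001], [0.001, 0.001, -1.0]]
wrist_force: [0.4, -0.6, 1.1]
gripper_width: 0.689
gripper_force: 0.0
```

Run:
```python
from h import *
s=r.sense();print(s['time_s'],s['joints'],s['tcp_pos'],s['ee_rot'])
p,d=cams.capture("top");q,_=cams.capture("scene")
cv2.imwrite("pics/t1f.png",p);cv2.imwrite("pics/s1f.png",q)
o=np.zeros((400,800,3),np.uint8)
o[:,:400]=cv2.resize(p[285:345,435:495],(400,400),interpolation=2);o[:,400:]=cv2.resize(q[110:170,237:297],(400,400),interpolation=2)
cv2.imwrite("pics/c1.png",o)
red=lambda h:((h[...,0]<4)|(h[...,0]>174))&(h[...,1]>200)&(h[...,2]>90)
for n,I in(("top",p),("scene",q)):
    m=red(cv2.cvtColor(I,cv2.COLOR_BGR2HSV)).astype(np.uint8)
    c=cv2.connectedComponentsWithStats(m)
    for st in c[2][1:]:
        if st[4]>30: print(n,st)
```

```text
10.15 [ 3.35398332e+01  1.79373963e+01 -3.80902882e+00  3.22227024e-04
 -6.83290876e+01 -5.72529946e+01] [0.55951719 0.17917287 0.23530466] [[-4.02155590e-01 -9.15570686e-01 -1.09562238e-03]
 [-9.15570667e-01  4.02156459e-01 -7.32542975e-04]
 [ 1.11130649e-03  7.08523465e-04 -9.99999131e-01]]
top [461 309  15  17 114]
scene [259 130  15  16 167]
scene [438 304  12  15 131]
scene [483 329  13  15 145]
scene [419 338  12  15 141]
scene [333 393   8  11  73]
```

View pics/c1.png

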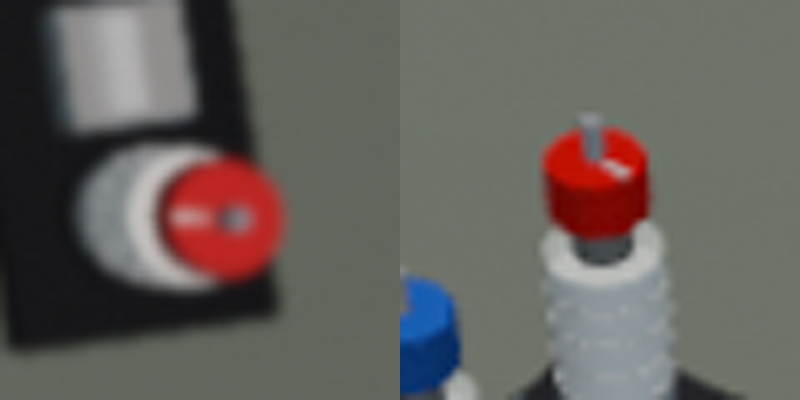

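The cap's mark has swung from +x to +y, about 1.4 rad, so the cap is open. Now I grasp the tube.

>>> play_rows(
  commands=".227 .88 0 0 0 -.37;.227 .88 0 0 0 -.37;.227 .88 0 0 0 -.37;.227 .88 0 0 0 -.37;.227 .88 0 0 0 -.37;0 0 0 0 0 0;0 0 -.7 0 0 0;0 0 -.7 0 0 0;0 0 -.7 0 0 0;0 0 -.7 0 0 0;0 0 -.7 0 0 0;0 0 -.7 0 0 0;0 0 -.7 0 0 0;0 0 -.5 0 0 0;0 0 -.25 0 0 0;0 0 0 0 0 0",
)

```text
time_s: 11.85
tcp_pos: [0.5936, 0.3101, 0.0654]
ee_rot: [[-0.639, -0.769, -0.001], [-0.769, 0.639, -0.001], [0.002, 0.0, -1.0]]
wrist_force: [0.9, 0.4, -0.1]
gripper_width: 0.685
gripper_force: 0.0
```

>>> play_rows(
  commands="0 0 0 0 0 0;0 0 0 0 0 0;0 0 0 0 0 0;0 0 0 0 0 0;0 0 0 0 0 0;0 0 0 0 0 0;0 0 0 0 0 0;0 0 0 0 0 0",
  grip=0,
)

```text
time_s: 12.65
tcp_pos: [0.5939, 0.3111, 0.0664]
ee_rot: [[-0.639, -0.769, 0.0], [-0.769, 0.639, 0.0], [-0.0, -0.0, -1.0]]
wrist_force: [0.0, -0.6, 0.9]
gripper_width: 0.241
gripper_force: 30.0
```

>>> play_rows(
  commands="0 0 .3 0 0 0;0 0 .6 0 0 0;0 0 .8 0 0 0;0 0 .8 0 0 0;0 0 .8 0 0 0;0 0 .8 0 0 0;0 0 .8 0 0 0;0 0 .8 0 0 0;0 0 .5 0 0 0;0 0 .2 0 0 0;0 0 0 0 0 0;0 0 0 0 0 0",
)

```text
time_s: 13.85
tcp_pos: [0.5934, 0.3108, 0.2572]
ee_rot: [[-0.639, -0.769, -0.002], [-0.769, 0.639, -0.001], [0.002, 0.001, -1.0]]
wrist_force: [1.0, -0.8, -0.2]
gripper_width: 0.242
gripper_force: 30.0
```

Run:
```python
from h import *
s=r.sense();print(s['time_s'],s['tcp_pos'],s['gripper_width']*87,s['gripper_force'],s['joints'])
q,_=cams.capture("scene")
cv2.imwrite("pics/s2f.png",q);cv2.imwrite("pics/s2.png",cv2.resize(q[170:370,360:560],(600,600),interpolation=2))
```

```text
13.85 [0.59337787 0.31079067 0.2572329 ] 21.05963183195142 29.99951152189169 [ 4.14300774e+01  2.54828877e+01  1.08221037e+01 -3.44094776e-02
 -7.54403033e+01 -8.11351153e+01]
```

View pics/s2.png

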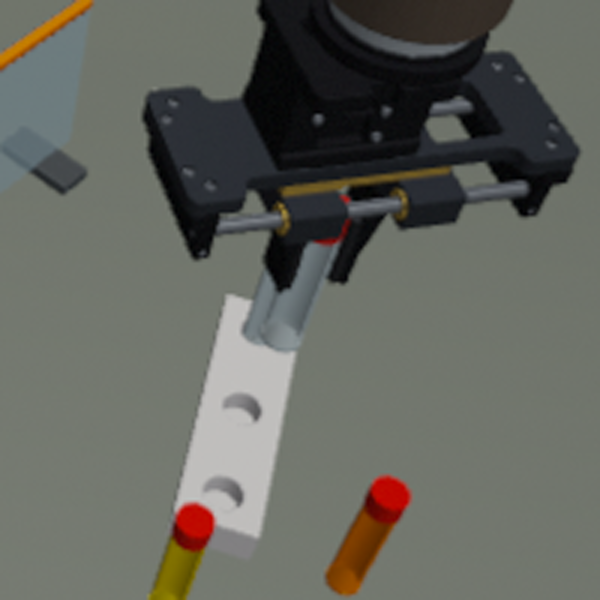

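Tube held and vertical. Its mouth is at crop (283,337), which is px (454,282). I carry it over the screen at mouth z≈0.20.

>>> play_rows(
  commands="-.09 -.394 0 0 0 0;-.18 -.788 0 0 0 0;-.18 -.788 0 0 0 0;-.18 -.788 0 0 0 0;-.18 -.788 0 0 0 0;-.18 -.788 0 0 0 0;-.18 -.788 0 0 0 0;-.18 -.788 0 0 0 0;-.18 -.788 0 0 0 0;-.18 -.788 0 0 0 0;-.18 -.788 0 0 0 0;-.18 -.788 0 0 0 0;-.18 -.788 0 0 0 0;-.18 -.788 0 0 0 0;-.18 -.788 0 0 0 0;-.18 -.788 0 0 0 0;-.18 -.788 0 0 0 0;-.18 -.788 0 0 0 0;-.18 -.788 0 0 0 0;-.18 -.788 0 0 0 0",
)

```text
time_s: 15.9
tcp_pos: [0.4872, -0.1513, 0.2577]
ee_rot: [[-0.639, -0.769, -0.001], [-0.769, 0.639, -0.0], [0.001, 0.001, -1.0]]
wrist_force: [-0.2, 0.2, 0.5]
gripper_width: 0.242
gripper_force: 30.0
```

>>> play_rows(
  commands="-.18 -.788 0 0 0 0;-.18 -.788 0 0 0 0;-.18 -.788 0 0 0 0;-.18 -.788 0 0 0 0;-.1 -.5 0 0 0 0;-.1 -.294 0 0 0 0;0 0 0 0 0 0;0 0 0 0 0 0;0 0 0 0 0 0",
)

```text
time_s: 16.8
tcp_pos: [0.461, -0.2678, 0.2582]
ee_rot: [[-0.638, -0.77, -0.0], [-0.77, 0.638, 0.0], [-0.0, 0.0, -1.0]]
wrist_force: [0.1, -0.2, -0.7]
gripper_width: 0.244
gripper_force: 30.0
```

Run:
```python
from h import *
s=r.sense();print(s['time_s'],s['tcp_pos'],s['gripper_width']*87,s['gripper_force'],s['ee_rot'])
q,_=cams.capture("scene")
print("prev mouth",onz("scene",454.3,282.3,.2008))
cv2.imwrite("pics/s3f.png",q);cv2.imwrite("pics/s3.png",cv2.resize(q[70:190,210:330],(600,600),interpolation=2))
p,_=cams.capture("top");cv2.imwrite("pics/t3f.png",p)
```

```text
16.8 [ 0.46100432 -0.26777466  0.25821421] 21.20051158924117 29.99959046872391 [[-6.38249553e-01 -7.69829528e-01 -7.83199067e-05]
 [-7.69829529e-01  6.38249538e-01  1.51670161e-04]
 [-6.67725244e-05  1.57096390e-04 -9.99999985e-01]]
prev mouth [0.59370575 0.31246171 0.2008    ]
```

View pics/s3.png

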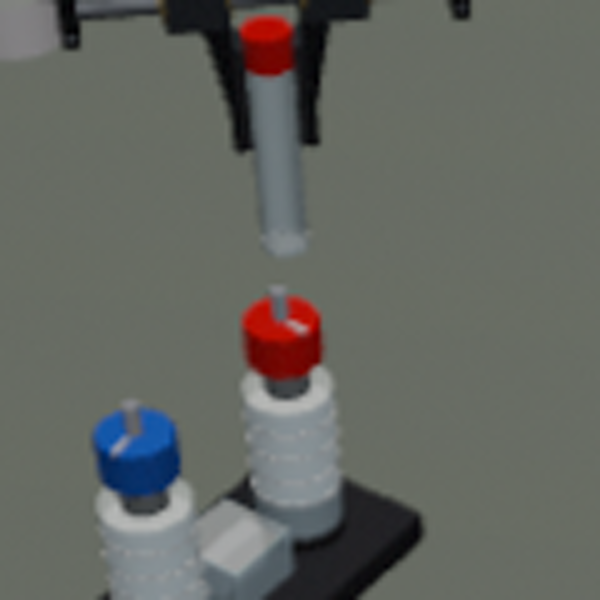

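Run:
```python
from h import *
print("mouth",onz("scene",267,118.6,.2015),"top",onz("scene",263.2,75.8,.3115),"tip",onz("scene",265.6,128,.168))
p=cv2.imread("pics/t3f.png")
h=cv2.cvtColor(p,cv2.COLOR_BGR2HSV);m=(((h[...,0]<4)|(h[...,0]>174))&(h[...,1]>180)&(h[...,2]>60)).astype(np.uint8)
print(cv2.connectedComponentsWithStats(m)[2][1:])
```

```text
mouth [ 0.46126798 -0.26877274  0.2015    ] top [ 0.46098722 -0.26872657  0.3115    ] tip [ 0.45824292 -0.28040223  0.168     ]
[[230 161   4   5  16]
 [150 163   4   4  13]
 [198 224   9   9  59]
 [164 263  10   8  62]]
```

>>> play_rows(
  commands="-.06 -.19 0 0 0 0;-.06 -.19 0 0 0 0;0 0 0 0 0 0;0 0 -.2 0 0 0;0 0 -.2 0 0 0;0 0 -.2 0 0 0;0 0 -.13 0 0 0;0 0 0 0 0 0;0 0 0 0 0 0;0 0 0 0 0 0;0 0 0 0 0 0",
)

```text
time_s: 18.0
tcp_pos: [0.4576, -0.2798, 0.2366]
ee_rot: [[-0.639, -0.769, 0.001], [-0.769, 0.639, -0.0], [-0.0, -0.001, -1.0]]
wrist_force: [-0.3, 0.8, -0.4]
gripper_width: 0.248
gripper_force: 30.0
```

Run:
```python
from h import *
s=r.sense();print(s['time_s'],s['tcp_pos'],s['gripper_force'],s['wrist_force'])
q,_=cams.capture("scene")
cv2.imwrite("pics/s4.png",cv2.resize(q[80:160,225:305],(640,640),interpolation=2)[:600])
```

```text
18.0 [ 0.45756176 -0.27976468  0.23663459] 29.999662017435185 [-0.29527463  0.84940016 -0.38413147]
```

View pics/s4.png

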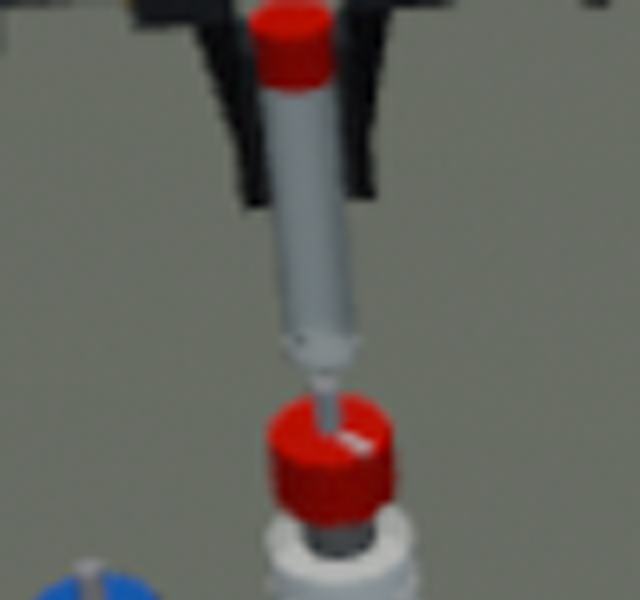

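Run:
```python
from h import *
print(onz("scene",265.25,123.5,.180),onz("scene",265.6,127.3,.168))
```

```text
[ 0.45714213 -0.28135264  0.18      ] [ 0.45616677 -0.28250184  0.168     ]
```

The mouth and nozzle axis agree within about 2 mm, with a gap of about 12 mm, so I hand in.

```bash
python3 -c "
from h import *
print(r.finish_job())"
```

```text
the job is handed in; nothing more can be done
None
```

I handed the job in at about 18 s (58 s allowed) with the red cap at its stop and the upright tube held over the red nozzle, its mouth about 12 mm above the tip and within about 2 mm of the axis by my measurements; the hand-in returned no verdict.

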